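Clamp a specimen carrier on the microscope stage with its ratchet knob

ROBOT

A 6-joint arm with a two-finger parallel gripper is mounted at the origin on the work surface. World frame = base frame: x ahead of the robot, y to its left, z up, the work surface at z = 0. Lengths are in m, angles in rad, forces in N, time in s.
With the tool pointing down it reaches from about 0.25 to 0.8 m from the base axis. Payload 3.9 kg.
Tool frame: the origin (TCP) lies at the very end of the fingers, on their centre line; the grasp point (between the pads) lies 19 mm behind it; z points along the fingers, y is the direction in which the jaws open and shut (so a half turn about z gives the same grasp; the last joint's range is limited). The gripper opens to 85 mm and grips with 20 to 120 N. Pads are 22 mm wide; open, the fingers measure 114 mm over their backs; the gripper's body (76 mm by 85 mm) begins 54 mm behind the grasp point. The pads swing forward as they close: fully open they stand 13 mm farther back than shut.
Start: joints at [-1.129, 0.26, -0.138, 1.173, 0, 1.571], TCP at [0.224, -0.475, 0.231] pointing down, gripper open.
Joint ranges: [-2.78, 2.78], [-0.83, 1.72], [-1.28, 1.37], [-1.9, 2.12], [-1.57, 1.48], [-3.14, 3.14]. Speed limits (rad/s): [2.57, 2.57, 3.14, 3.14, 3.14, 3.14].

INTERFACE

Orientations are given as a unit quaternion [w, x, y, z].
In Python, from plant import arm, eoat, planner, eyes, workorder, read_time, read_q, read_dq, read_joint_efforts, read_tool_pos, read_eef_rot, read_wrist_force, read_wrist_torque, read_width gives the robot as it stands. The module is installed in compiled form; this text tells all that it offers. Calls block until the motion is done:
- arm.move_pose(position, orientation): joint-space move of the TCP to a pose.
- arm.move_straight(position, feed=0.15, ori=None, max_force=None): straight line of the TCP; ori=None keeps the orientation; feed is the mean speed in m/s. With max_force (N) it stops when the force on the tool has changed by that much, and returns True; else False.
- arm.movej(angles): joint-space move.
- eoat.let_go() and eoat.gripper_close(force=None): open the fingers fully, or close them until they stop; force is the grip in N (None keeps the last).
- arm.dwell(seconds).
- planner.ik(position, orientation): joint angles nearest the present ones, or None.
- eyes.grab_frame(name): name is "side" or "top" or "wrist"; returns the picture (480x640x3 uint8, blue, green, red); there is no depth.
- eyes.calibration(name): a dict with "intrinsics" (3x3 intrinsics, pixels), "cam_to_world" (4x4, takes a point from camera to world coordinates). Camera axes: x right, y down, z forward; pixel columns grow to the right and rows downward; lengths in m; the calibration is good to about 2 mm. A picture is of the moment at which its call begins: read the wrist's pose just before it. calibration takes no time and is no camera call; for the wrist camera it gives the pose at the moment of the call.
A pose or a line that the arm cannot do raises arm.MotionError and nothing moves.
- workorder.close_job(): hands the job in, once; it reports no verdict.
Readings, each from a call of its own:
- read_time(): time.
- read_q(): joint angles.
- read_dq(): joint speeds.
- read_joint_efforts(): joint torques, N m.
- read_tool_pos(): TCP position.
- read_eef_rot(): TCP orientation.
- read_wrist_force(): force on the tool from outside, world axes, zero at the start.
- read_wrist_torque(): the same for the moment, N m.
- read_width(): finger opening in m.
Only numpy, scipy, OpenCV 4.12 (cv2) and the standard library are available. Lean on these libraries where they do the work, as an engineer would, in place of code of your own. Each camera call takes 0.05 s, during which the arm holds its last target.

TASK

Take the specimen carrier with the narrow tongue out of the storage rack and slide it tongue first under the clamp bridge of the stage until its shoulders are squarely home against the bridge. Then turn the black ratchet knob clockwise (seen from above) until it slips, let it click two or three times and stop. Leave the plain plate, and the jar, bottle, beaker and objective on the far side, where they are.

Things in the scene. Friction and masses are not known exactly. Their poses are not given: they have to be found in the camera images.
- carrier: Loose aluminium carrier, 14 mm thick, 170 long, 0.2-0.3 kg. Origin mid-length on the underside; x runs along it to the tongue, z up. Wide body x -85..+15, 46 wide, with a low clear dish (38 across, 3 proud) at x -32; narrow tongue x +15..+85, 30 wide; the step forms two shoulders at x +15. It starts with the wide body in either bay of the rack, the tongue sticking out towards the rack's +x.
- tongue (a point): Point in the middle of the carrier's tongue, 25 mm from the tongue's end, at half thickness: the place to pinch it across its 30 mm width in the rack. Only the tongue can be gripped there; under the bridge only the wide end can, so the carrier must be laid down in between and taken again.
- tail (a point): Point in the middle of the carrier's wide end, 20 mm from that end, at half thickness: the place to pinch it across its 46 mm width for loading.
- plain_plate: Loose plain rectangular aluminium plate 170 x 46 x 14 mm without tongue, with the same low dish, in the other bay of the rack. Not to be moved. Origin at the centre of its underside.
- rack: Fixed low rack, 180 mm wide, 110 deep, 54 high, clear roof. Origin on the table under the middle of its open mouth; x points out of the mouth; bays run along x, centred at y +47.5 and -47.5, 60 wide, floor 20 above the table, 28 high inside. A carrier must be drawn straight out along +x by about 105 mm before it can be lifted.
- stage: Fixed specimen stage. Origin on the table under the knob's axis; the carrier slides in along its +x on a rail 24 mm wide, top 45 above the table, x -210..+50, in the middle of a bed 90 wide, top 30 (foot 120 wide, 8 high). The carrier is home with its origin at x -45, y 0 here. The free rail before the bridge is long enough to lay the carrier on, tongue towards the bridge (origin at x -155), wide end overhanging.
- knob_grip (a point): On the vertical axis of the ratchet knob, half way up it, 115 mm above the table. Black fluted cylinder 46 mm across, 97 to 131 above the table, white line on top; grip it at any angle. Clockwise from above lowers the pad 5 mm per rad against about 0.12 N m; after 0.9 to 1.8 rad the pad bites, then it slips at about 0.2 N m, clicking every 20 degrees. It stays where it is left.
- screw (a joint): Angle of the clamp screw (rad), 0 to 0.9 at the start, growing as the knob is turned clockwise; the pad is on the tongue at about 1.8. It stops growing when the clamp is tight. The end of its travel, with nothing under the pad, is 2.6.
- ratchet (a joint): How far the knob has slipped on the clamp screw (rad): 0 at the start; it grows clockwise only while the ratchet slips, 0.35 per click.
- foot: The clamp's round steel pad under the bridge, 24 mm across, on the knob's axis; origin at the centre of its underside.
- jar: Amber glass jar with white cap, 60 mm across, 75 mm high. Not to be moved. Origin under its centre.
- objective: Dark steel microscope objective standing on end, 42 mm across, 72 mm high. Not to be moved. Origin under its centre.
- beaker: Glass beaker, 68 mm across, 85 mm high. Not to be moved. Origin under its centre.
- wash: White bottle with blue cap, 56 mm across, 150 mm high. Not to be moved. Origin under its centre.
- bridge_mouth (a point): Middle of the bridge's entrance, at rail height. The aluminium bridge spans x -30..+30 mm of the stage, 76 wide, top 87 above the table, with an opening 40 wide (y -20..+20) and 26 high above the rail, open at both ends. The carrier's shoulders stop against its two pillars. The clamp pad hangs down inside, 4 to 9 mm above a tongue lying on the rail.
Mind the look-alikes: they are no part of the job. Leave any orange or purple look-alike of the carrier alone.

How it is judged:
On the way, in this order (a step that is already met when the one before it is completed fails the run):
1. the carrier lies on the rail with its tongue under the bridge and its shoulders home against it (x of carrier in the frame of stage between -0.051 and -0.04 m and y of carrier in the frame of stage between -0.008 and 0.008 m and z of carrier in the frame of stage below 0.05 m and angle between the x axis of carrier and the x axis of stage, either way round below 0.12 rad), for 0.2 s.
2. the knob has slipped by a click with the pad pressing on the carrier (value of joint ratchet above 0.3 rad and contact force between foot and carrier above 3 N), for 0.1 s.
At the end, for the whole second after the job is handed in: Carrier flat on the rail, tongue under the bridge, shoulders within 6 mm of the bridge, within 8 mm of the middle and 0.12 rad of square; pad pressing on it with over 3 N; knob slipped at least 0.3 rad (one click) and under 1.6 rad (over four clicks); carrier at rest (all of step 1 and all of step 2 and value of joint ratchet below 1.6 rad and linear speed of carrier below 0.02 m/s); the robot touches nothing.
It fails at once if the knob is slipped more than four clicks (value of joint ratchet above 1.6 rad).
It fails at once if the knob is slipped while the carrier is not under the bridge (value of joint ratchet above 0.25 rad and x of carrier in the frame of stage below -0.055 m).
It fails at once if the plain plate or a bystander is moved by more than 30 mm (distance of any of plain_plate, jar, objective, beaker, wash from where it was at the start of the episode above 0.03 m).
It also fails if it takes over 72 s, if anything falls off the work surface, if the arm or the gripper's body presses on something with over 40 N, if the wrist force passes 120 N, or if a joint passes its speed limit or range.

## Working session

There is one attempt and no reset: what is moved stays moved. The work goes in short steps, each a Python script; the robot and the scene stay as the last script left them, time stands still between calls to the robot, and variables do not carry over. Pictures are saved under pics/ and viewed, and the job is handed in when it is done.

```bash
mkdir -p pics; ls
python3 - <<'E'
from plant import *
from plant import arm,eoat,planner,eyes
import cv2,numpy as np
print(read_time(),read_q(),read_tool_pos(),read_eef_rot(),read_width())
for n in("side","top","wrist"):
    im=eyes.grab_frame(n);cv2.imwrite(f"pics/{n}0.png",im)
    c=eyes.calibration(n);print(n,np.round(c["intrinsics"],1).tolist(),np.round(c["cam_to_world"],4).tolist())
E
```

```text
pics
0.0 [-1.12898798e+00  2.60683416e-01 -1.39366941e-01  1.17268951e+00
 -1.90701884e-05  1.57081470e+00] [ 0.22418287 -0.47398231  0.23046602] [-9.46064972e-04  9.75701283e-01  2.19102857e-01 -2.22238578e-04] 0.08508039935513952
side [[582.7, 0.0, 326.3], [0.0, 582.7, 238.8], [0.0, 0.0, 1.0]] [[-0.921, -0.2713, 0.2797, 0.1095], [-0.389, 0.6, -0.699, 0.9005], [0.0218, -0.7526, -0.6581, 1.055], [0.0, 0.0, 0.0, 1.0]]
top [[524.0, 0.0, 320.6], [0.0, 524.0, 242.4], [0.0, 0.0, 1.0]] [[-0.0064, -0.9944, 0.1054, 0.3817], [-0.9999, 0.0051, -0.0121, -0.0877], [0.0115, -0.1055, -0.9944, 1.2213], [0.0, 0.0, 0.0, 1.0]]
wrist [[359.0, 0.0, 320.4], [0.0, 359.0, 241.4], [0.0, 0.0, 1.0]] [[0.428, -0.872, -0.2375, 0.285], [-0.9038, -0.4133, -0.1113, -0.4461], [-0.0011, 0.2623, -0.965, 0.3728], [0.0, 0.0, 0.0, 1.0]]
```

View pics/top0.png

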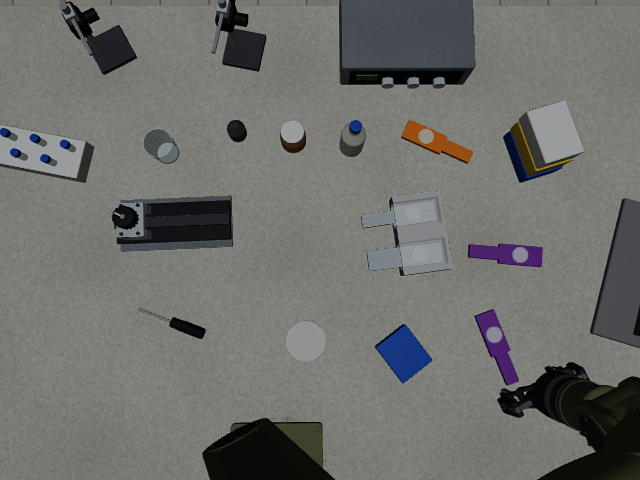

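View pics/side0.png

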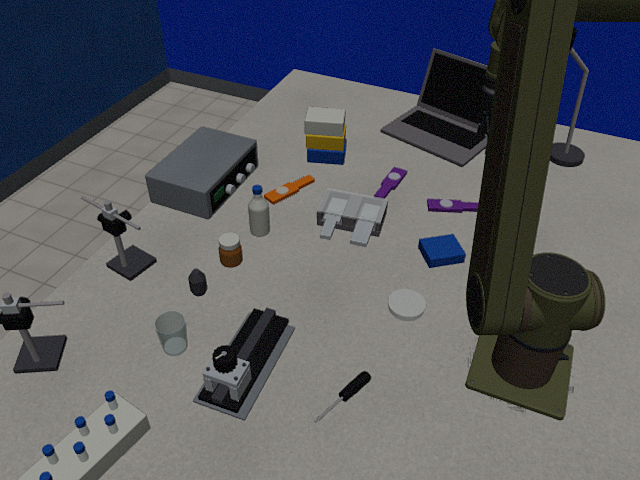

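View pics/wrist0.png

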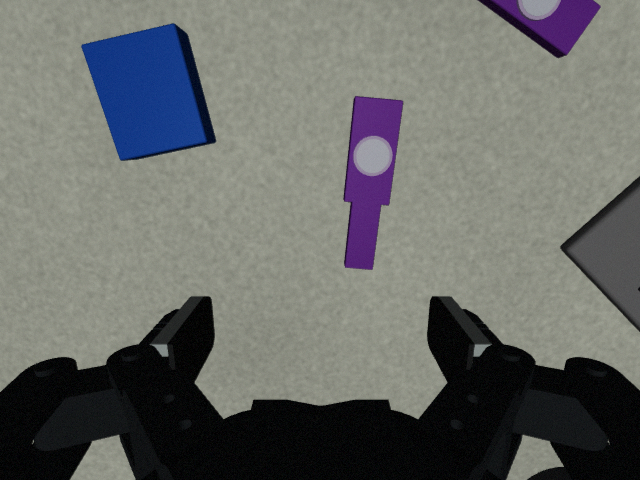

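Run:
```python
import cv2
im=cv2.imread("pics/top0.png")
a=cv2.resize(im[180:285,350:460],None,fx=5,fy=5,interpolation=cv2.INTER_CUBIC)
cv2.imwrite("pics/c_rack.png",a)
b=cv2.resize(im[180:265,100:245],None,fx=5,fy=5,interpolation=cv2.INTER_CUBIC)
cv2.imwrite("pics/c_stage.png",b)
im=cv2.imread("pics/side0.png")
cv2.imwrite("pics/c_srack.png",cv2.resize(im[175:255,305:400],None,fx=6,fy=6,interpolation=cv2.INTER_CUBIC))
```

```text
(no output)
```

View pics/c_rack.png

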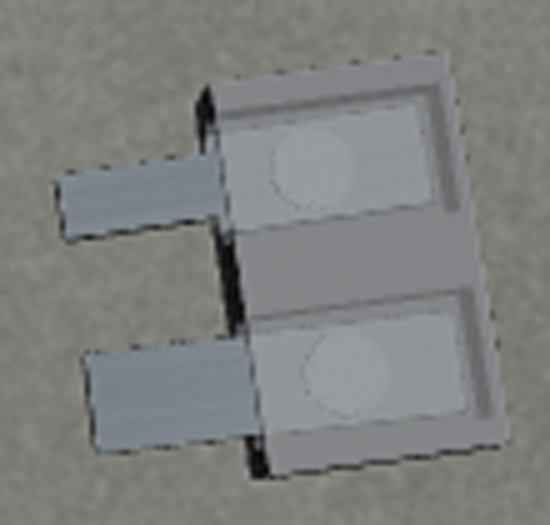

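View pics/c_stage.png

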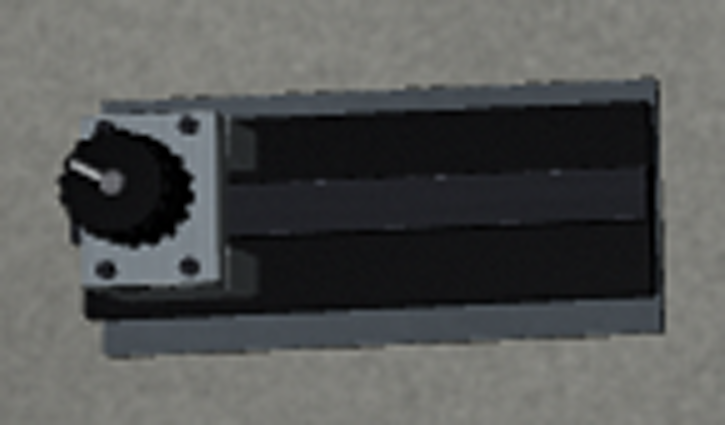

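View pics/c_srack.png

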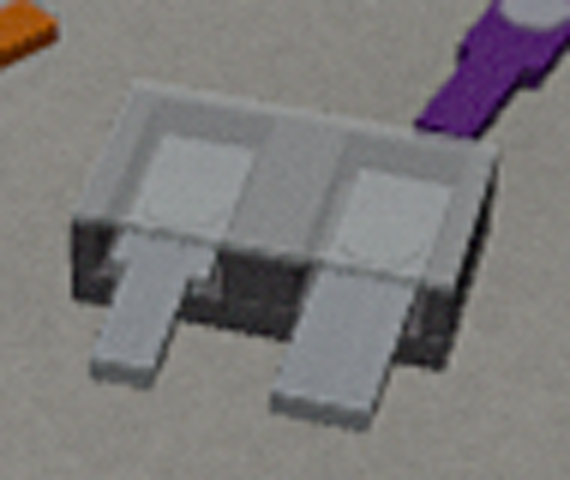

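```bash
cat > h.py <<'E'
import numpy as np,cv2
from plant import *
from plant import arm,eoat,planner,eyes
def ray(n,uv,z,cal=None):
    c=cal or eyes.calibration(n);K=np.array(c["intrinsics"]);T=np.array(c["cam_to_world"])
    uv=np.atleast_2d(np.array(uv,float));d=np.c_[uv,np.ones(len(uv))]@np.linalg.inv(K).T@T[:3,:3].T
    o=T[:3,3];s=(z-o[2])/d[:,2];return o+d*s[:,None]
def proj(n,P,cal=None):
    c=cal or eyes.calibration(n);K=np.array(c["intrinsics"]);T=np.linalg.inv(np.array(c["cam_to_world"]))
    p=np.atleast_2d(P)@T[:3,:3].T+T[:3,3];p=p@K.T;return p[:,:2]/p[:,2:]
def quat(yaw):  # tool down, tool y axis (jaw) heading = yaw (angle of jaw direction in world)
    # R: z=-Z, y=(cos,sin,0), x = y cross z
    from scipy.spatial.transform import Rotation as R
    y=np.array([np.cos(yaw),np.sin(yaw),0]);z=np.array([0,0,-1.]);x=np.cross(y,z)
    q=R.from_matrix(np.c_[x,y,z]).as_quat();return [q[3],q[0],q[1],q[2]]
E
python3 - <<'E'
from h import *
f=lambda pts,x0,y0,s:[(x0+(a-.5*(s-1)/1)/s,y0+(b-.5*(s-1))/s) for a,b in pts]
R=lambda pts:f(pts,350,180,5); S=lambda pts:f(pts,100,180,5)
deg=lambda a,b:np.degrees(np.arctan2(*(a-b)[[1,0]]))
t=ray("top",R([(56,180),(66,240),(216,154),(226,215)]),.034);print("tongue",t[:,:2].round(4).tolist())
print("len/w",np.linalg.norm(t[0]-t[1]),deg(t[0],t[2]),deg(t[1],t[3]),"endmid",(t[0]+t[1])/2)
p=ray("top",R([(86,354),(96,452),(245,337)]),.034);print("plate",p[:,:2].round(4).tolist(),deg(p[0],p[2]))
r=ray("top",R([(207,88),(443,52),(508,443),(262,478)]),.054);print("rack",r[:,:2].round(4).tolist(),deg(r[0],r[1]),deg(r[3],r[2]),deg(r[0],r[3]),"mouthmid",(r[0]+r[3])/2)
s=ray("top",S([(103,100),(107,357),(657,77),(662,332)]),.008);print("foot",s[:,:2].round(4).tolist(),deg(s[0],s[2]),deg(s[1],s[3]))
l=ray("top",S([(645,168),(645,219),(230,185),(230,237)]),.045);print("rail",l[:,:2].round(4).tolist(),deg(l[2],l[0]),deg(l[3],l[1]))
print("knob",ray("top",S([(112,182)]),.131))
b=ray("top",S([(80,117),(216,112),(222,283),(88,290)]),.087);print("bridge",b[:,:2].round(4).tolist(),b.mean(0))
# side check
print("knob side",ray("side",[(224,355)],.131))
print("proj endmid side",proj("side",(t[0]+t[1])/2))
E
```

```text
tongue [[0.5688, -0.1947], [0.541, -0.1989], [0.5806, -0.2685], [0.5522, -0.2725]]
len/w 0.02808917929787399 99.0444166627772 98.65559950681768 endmid [ 0.5549372 -0.1968093  0.034    ]
plate [[0.4886, -0.2072], [0.444, -0.2111], [0.496, -0.28]] 95.80688485397275
rack [[0.6075, -0.262], [0.6236, -0.3697], [0.4459, -0.3934], [0.4309, -0.2829]] 98.52556111036681 97.7176109885823 6.760021555220701 mouthmid [ 0.51919548 -0.27245014  0.054     ]
foot [[0.6133, 0.3656], [0.4926, 0.3597], [0.6232, 0.1071], [0.5029, 0.1034]] 92.18413535986517 92.2973997032955
rail [[0.574, 0.1061], [0.5506, 0.1058], [0.567, 0.2933], [0.5433, 0.2926]] 92.11986815008243 92.24148531806479
knob [[0.55498043 0.31470664 0.131     ]]
bridge [[0.5908, 0.3458], [0.5927, 0.2867], [0.5174, 0.2819], [0.5146, 0.3397]] [0.5538798  0.31353965 0.087     ]
knob side [[0.55003293 0.31899428 0.131     ]]
proj endmid side [[324.14215425 234.73023374]]
```

```bash
cat >> h.py <<'E'
RA=np.radians(98.6); SA=np.radians(92.2)
KN=np.array([.5545,.3148]); rd=np.array([np.cos(RA),np.sin(RA)]); sd=np.array([np.cos(SA),np.sin(SA)])
END=np.array([.5549,-.1968]); TG=END-.025*rd
E
python3 - <<'E'
from h import *
def t(n,p,z,y):
    q=planner.ik([p[0],p[1],z],quat(y));print(n,round(np.degrees(y)),None if q is None else np.round(q,2))
for k in(-np.pi/2,np.pi/2):
    t("hov",TG,.2,RA+k);t("grip",TG,.010,RA+k);t("out",TG+.125*rd,.014,RA+k);t("out",TG+.125*rd,.12,RA+k)
    t("lay",KN-.095*sd,.036,SA+k);t("tail",KN-.22*sd,.036,SA+k);t("home",KN-.11*sd,.036,SA+k)
for y in np.radians([0,45,90,135,180,225,270,315]): t("knob",KN,.096,y)
E
```

```text
hov 9 [-0.38  0.4  -0.01  1.16  0.    1.04]
grip 9 [-0.38  0.56 -0.29  0.73  0.    1.04]
out 9 [-0.18  0.48 -0.42  0.67  0.    1.24]
out 9 [-0.18  0.37 -0.28  0.92  0.    1.24]
lay 2 [ 0.38  0.53 -0.26  0.78  0.    1.91]
tail 2 [ 0.17  0.49 -0.34  0.75  0.    1.7 ]
home 2 [ 0.35  0.52 -0.28  0.78  0.    1.88]
hov 189 [-0.38  0.4  -0.01  1.16  0.   -2.1 ]
grip 189 [-0.38  0.56 -0.29  0.73  0.   -2.1 ]
out 189 [-0.18  0.48 -0.42  0.67  0.   -1.9 ]
out 189 [-0.18  0.37 -0.28  0.92  0.   -1.9 ]
lay 182 [ 0.38  0.53 -0.26  0.78  0.   -1.23]
tail 182 [ 0.17  0.49 -0.34  0.75  0.   -1.44]
home 182 [ 0.35  0.52 -0.28  0.78  0.   -1.26]
knob 0 [ 0.52  0.53 -0.08  0.96  0.    2.09]
knob 45 [ 0.52  0.53 -0.08  0.96  0.    1.3 ]
knob 90 [ 0.52  0.53 -0.08  0.96  0.    0.52]
knob 135 [ 0.52  0.53 -0.08  0.96  0.   -0.27]
knob 180 [ 0.52  0.53 -0.08  0.96  0.   -1.05]
knob 225 [ 0.52  0.53 -0.08  0.96  0.   -1.84]
knob 270 [ 0.52  0.53 -0.08  0.96  0.   -2.63]
knob 315 [ 0.52  0.53 -0.08  0.96  0.    2.87]
```

Candidates (top view): rack upper bay, narrow silver tongue (378,220); rack lower bay, wide silver end (384,259), which is the plain plate; orange look-alike (437,141); purple ones (505,255) and (497,346). By the description I choose (378,220). The close crop shows a 30 mm tongue there and a full-width 46 mm plate in the other bay. Next I hover and check with the wrist camera.

Run:
```python
from h import *
arm.move_pose([TG[0],TG[1],.16],quat(RA-np.pi/2))
c=eyes.calibration("wrist");im=eyes.grab_frame("wrist");cv2.imwrite("pics/w1.png",im)
import pickle;pickle.dump(c,open("w1.pkl","wb"))
print(read_time(),read_tool_pos())
print(proj("wrist",[[*END,.034],[*TG,.034],[*(END-.07*rd),.034]],c))
```

```text
1.7667 [ 0.55809544 -0.22271126  0.16033352]
[[320.14261466 198.91375586]
 [320.18621195 231.27046221]
 [320.25964691 285.77185988]]
```

View pics/w1.png

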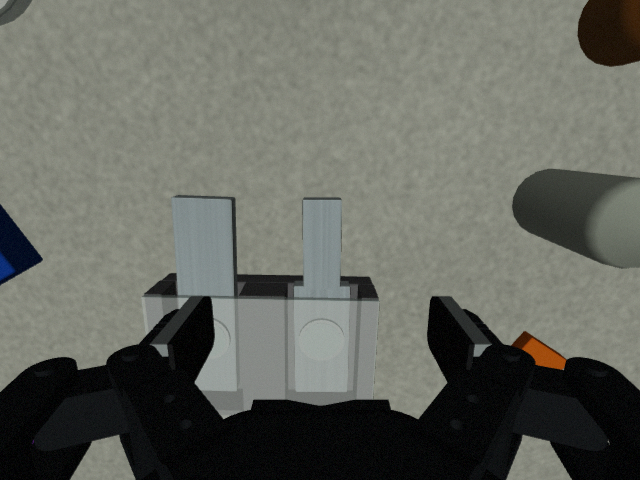

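Narrow tongue end spans (303..341, 198), centre 322 against 320 predicted, so within 2 mm. The plain plate is at (205,197). Choice confirmed; descend and grip.

```bash
python3 - <<'E'
from h import *
p=ray("wrist",[(303,199),(341,199)],.034,__import__("pickle").load(open("w1.pkl","rb")));print(p.mean(0))
perp=np.array([rd[1],-rd[0]])
T=TG+perp*.001
print(arm.move_straight([*T,.010],feed=.12,max_force=20),read_tool_pos())
eoat.gripper_close(force=80);print("w",read_width(),read_wrist_force())
arm.move_straight([*T,.013],feed=.05)
P=T+.13*rd
print(arm.move_straight([*P,.013],feed=.1,max_force=30),read_tool_pos(),read_wrist_force(),read_width())
cv2.imwrite("pics/t2.png",eyes.grab_frame("top")[170:290,250:460]);cv2.imwrite("pics/s2.png",eyes.grab_frame("side")[150:270,270:430])
print(read_time())
E
python3 -c "
import cv2
a=cv2.imread('pics/t2.png');b=cv2.imread('pics/s2.png')
cv2.imwrite('pics/t2b.png',cv2.resize(a,None,fx=3,fy=3));cv2.imwrite('pics/s2b.png',cv2.resize(b,None,fx=4,fy=4))"
```

```text
[ 0.55629026 -0.19665751  0.034     ]
False [ 0.56033968 -0.2216588   0.01081062]
w 0.028804602121511483 [-1.48550795 -0.43164116  2.97274448]
False [ 0.54046447 -0.09342482  0.01300831] [ 0.90214468 -0.47125174 -2.20110805] 0.02890023028591953
5.5167
```

View pics/t2b.png

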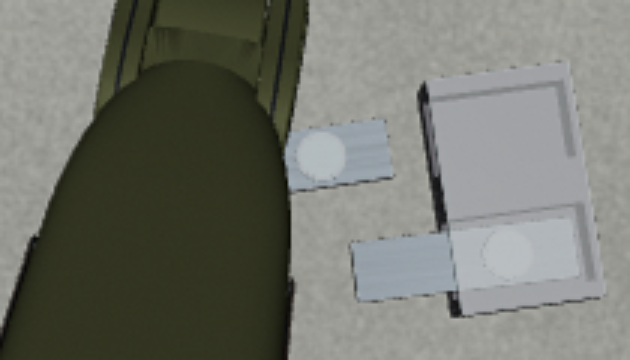

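View pics/s2b.png

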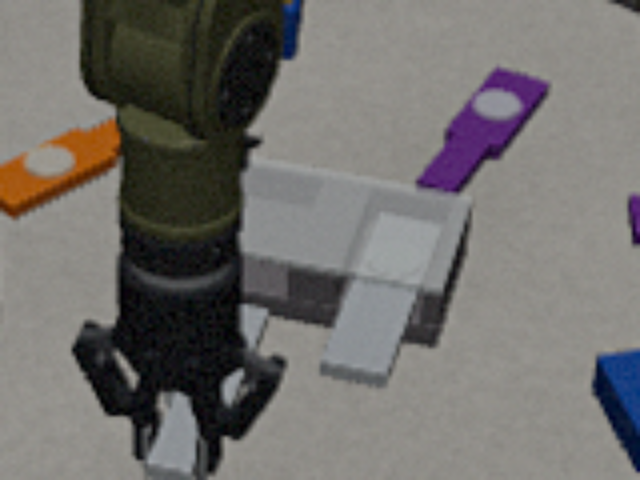

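Run:
```python
from h import *
p=read_tool_pos()
arm.move_straight([p[0],p[1],.13],feed=.15)
L=KN-.097*sd
arm.move_pose([*L,.11],quat(SA-np.pi/2))
print(read_tool_pos(),read_time(),read_width())
cv2.imwrite("pics/t3.png",cv2.resize(eyes.grab_frame("top")[160:280,90:290],None,fx=4,fy=4,interpolation=cv2.INTER_CUBIC))
cv2.imwrite("pics/s3.png",cv2.resize(eyes.grab_frame("side")[250:420,180:360],None,fx=3.5,fy=3.5,interpolation=cv2.INTER_CUBIC))
cv2.imwrite("pics/w3.png",eyes.grab_frame("wrist"))
# expected tail-end corners in top view, level carrier, top face
z=.11+.019+.007-.002
tail=L-.145*sd;n=np.array([sd[1],-sd[0]])
print((proj("top",[[*(tail+.023*n),z],[*(tail-.023*n),z]])-[90,160])*4)
print((proj("side",[[*(tail+.023*n),z],[*(tail-.023*n),z]])-[180,250])*3.5)
```

```text
[0.55819633 0.21675044 0.10969902] 7.6417 0.02837854660830601
[[588.56298424 161.15844978]
 [591.0322285  247.81102863]]
[[298.13120741  65.436886  ]
 [363.41351155  84.18639279]]
```

View pics/t3.png

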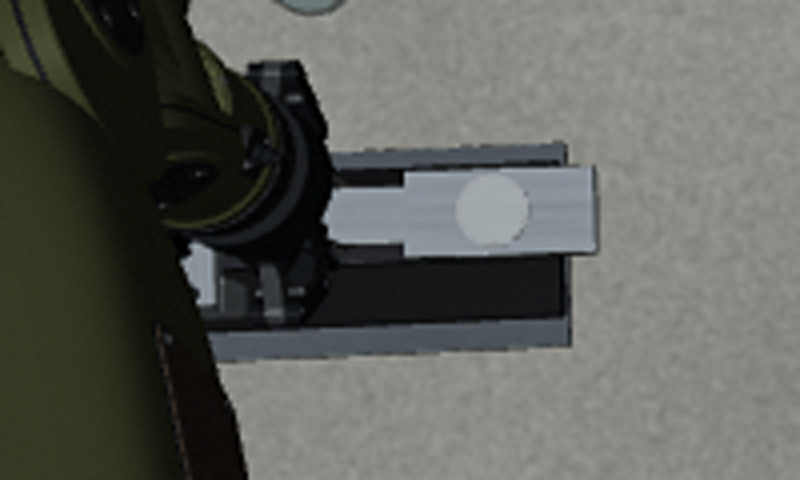

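View pics/s3.png

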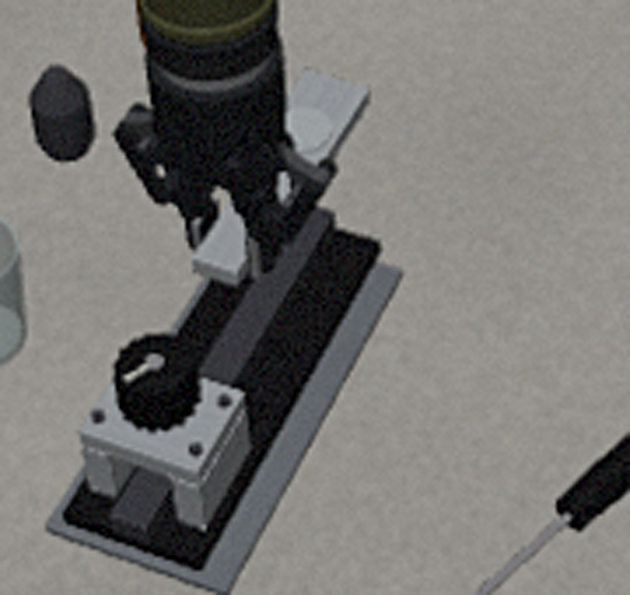

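View pics/w3.png

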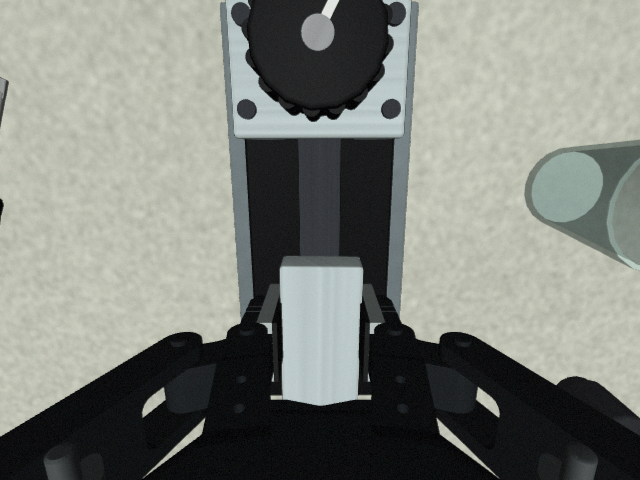

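The carrier hangs level; its tail corners (597,165)/(597,254) in the crop are about 4 mm behind prediction, and it is centred over the rail. I lower it.

Run:
```python
from h import *
L=KN-.097*sd
f0=read_wrist_force()
arm.move_straight([*L,.050],feed=.12)
r=arm.move_straight([*L,.034],feed=.03,max_force=6)
print(r,read_tool_pos(),read_wrist_force()-f0)
eoat.let_go();arm.dwell(.2)
arm.move_straight([*L,.11],feed=.15)
arm.move_pose([*(KN-.25*sd),.14],quat(SA-np.pi/2))
print(read_time())
cv2.imwrite("pics/t4.png",cv2.resize(eyes.grab_frame("top")[160:280,90:290],None,fx=4,fy=4,interpolation=cv2.INTER_CUBIC))
c=eyes.calibration("wrist");cv2.imwrite("pics/w4.png",eyes.grab_frame("wrist"))
import pickle;pickle.dump(c,open("w4.pkl","wb"))
cv2.imwrite("pics/s4.png",cv2.resize(eyes.grab_frame("side")[250:420,180:360],None,fx=3.5,fy=3.5,interpolation=cv2.INTER_CUBIC))
```

```text
True [0.55825913 0.21795416 0.03562774] [-0.49082421 -0.49822112  7.78189437]
11.05
```

View pics/t4.png

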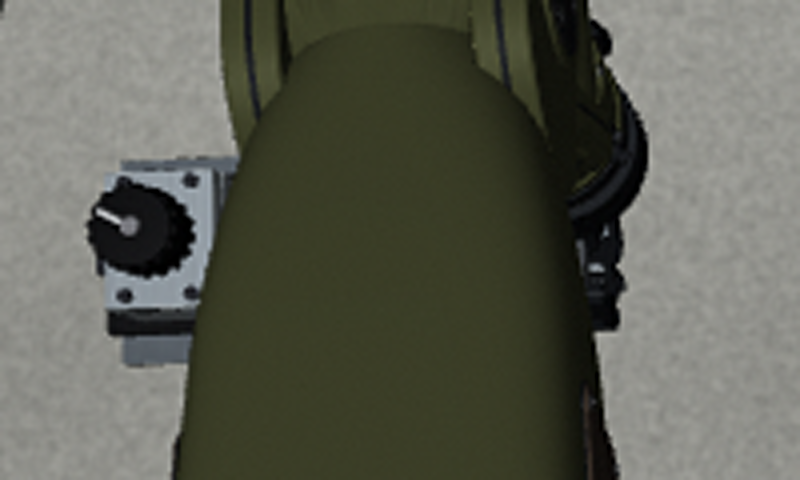

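View pics/w4.png

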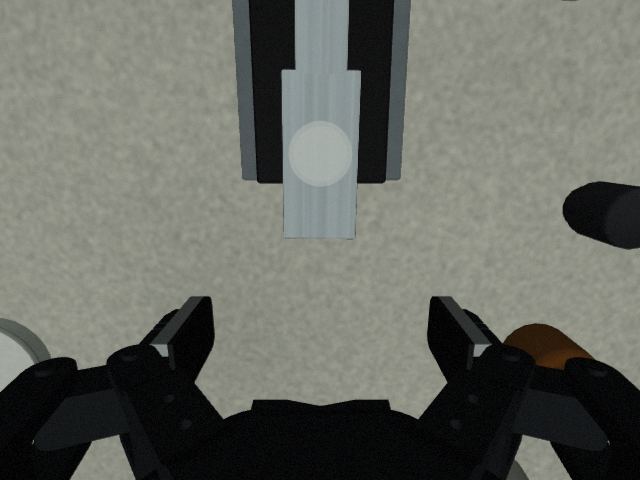

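View pics/s4.png

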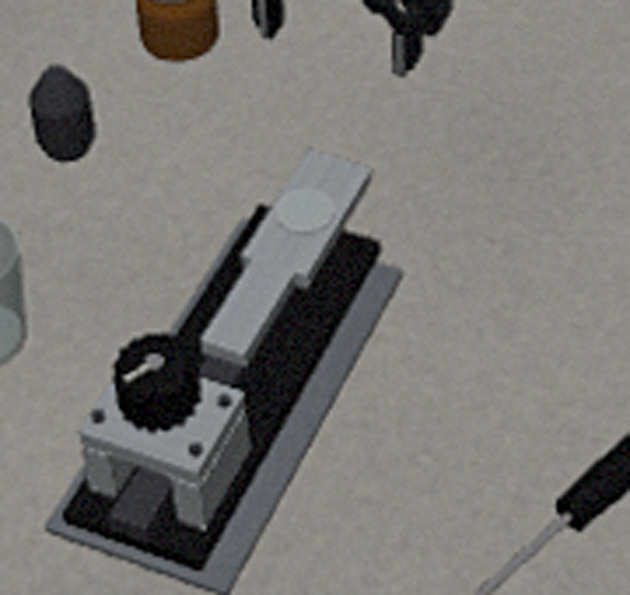

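The carrier lies flat on the rail, tongue towards the bridge: tail edge (284..355,238), shoulders (282..361,70) in the wrist view. I compute the tail position and take it again there.

Run:
```python
from h import *
import pickle;c=pickle.load(open("w4.pkl","rb"))
P=ray("wrist",[(284,238.5),(355.5,238.5),(282,70),(361,70)],.059,c)[:,:2]
n=np.array([sd[1],-sd[0]])
for p in P: print(((p-KN)@sd).round(4),((p-KN)@n).round(4))
te=(P[0]+P[1])/2; s=(te-KN)@sd
T=KN+(s+.020)*sd
print(s,T)
arm.move_pose([*T,.10],quat(SA-np.pi/2))
print(arm.move_straight([*T,.035],feed=.1,max_force=15),read_tool_pos())
eoat.gripper_close(force=30);arm.dwell(.1)
print(read_width(),read_wrist_force(),read_time())
print("dist to home", -.13-s)
f0=read_wrist_force()
D=T+(-.13-s-.012)*sd
print(arm.move_straight([*D,.035],feed=.08,max_force=15),read_tool_pos(),read_wrist_force()-f0,read_width())
f0=read_wrist_force()
D=D+.016*sd
print(arm.move_straight([*D,.035],feed=.02,max_force=12),read_tool_pos(),read_wrist_force()-f0,read_width())
t=np.array(read_tool_pos())[:2];print("stage x of tail",(t-KN)@sd,(t-KN)@n,read_time())
cv2.imwrite("pics/s5.png",cv2.resize(eyes.grab_frame("side")[250:420,180:360],None,fx=3.5,fy=3.5,interpolation=cv2.INTER_CUBIC))
cv2.imwrite("pics/w5.png",eyes.grab_frame("wrist"))
```

```text
-0.242 -0.0232
-0.2419 0.0225
-0.143 -0.0218
-0.143 0.023
-0.24195878101061352 [0.56302051 0.09300482]
False [0.56376374 0.09295421 0.03571189]
0.04520616275828304 [-1.26954937  0.19936347  6.07838804] 12.8583
dist to home 0.11195878101061352
False [0.5600626  0.1923661  0.03575599] [ 2.45619892 -2.26428895 -0.13374112] 0.0455691786040525
False [0.55942295 0.20514578 0.03574764] [-0.56705966 -8.67417758  0.11801715] 0.0456062960066838
stage x of tail -0.10976237413253373 0.0007099313312293313 15.2083
```

View pics/s5.png

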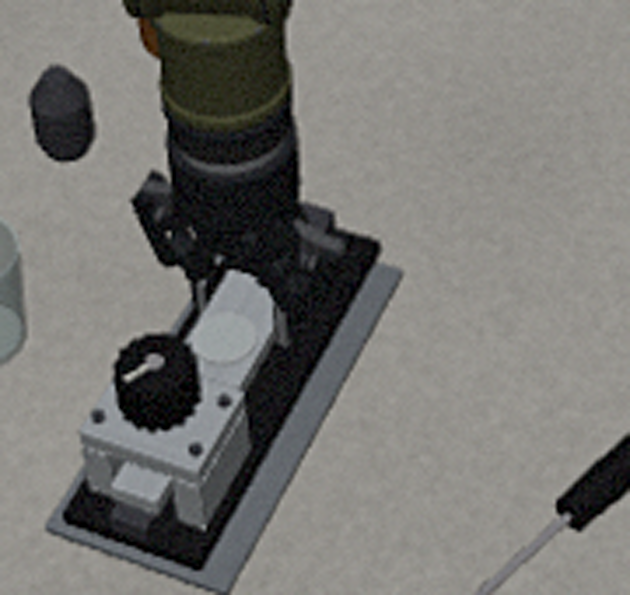

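View pics/w5.png

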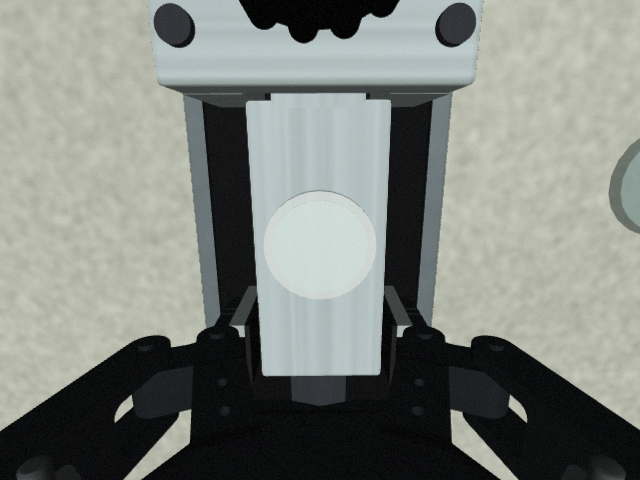

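Run:
```python
from h import *
f0=read_wrist_force()
p=np.array(read_tool_pos())
D=p[:2]+.010*sd
print(arm.move_straight([*D,.035],feed=.02,max_force=15),np.array(read_tool_pos())-p,read_wrist_force()-f0,read_wrist_force())
print("relax",arm.move_straight([*p[:2],.035],feed=.02),np.array(read_tool_pos())-p,read_wrist_force())
eoat.let_go();arm.dwell(.3)
t=np.array(read_tool_pos())[:2]
arm.move_straight([*t,.14],feed=.15)
c=eyes.calibration("wrist");cv2.imwrite("pics/w6.png",eyes.grab_frame("wrist"))
import pickle;pickle.dump(c,open("w6.pkl","wb"));print(read_time())
```

```text
True [-5.25267448e-04  1.71224314e-04 -9.03753286e-05] [-0.50934624  7.86421053 -3.08801948] [-0.34023137 -2.24813053  3.43965534]
relax False [-4.86257761e-04  1.81533137e-04 -8.85025628e-05] [-2.9697801  -0.06592933  6.44743501]
17.5583
```

View pics/w6.png

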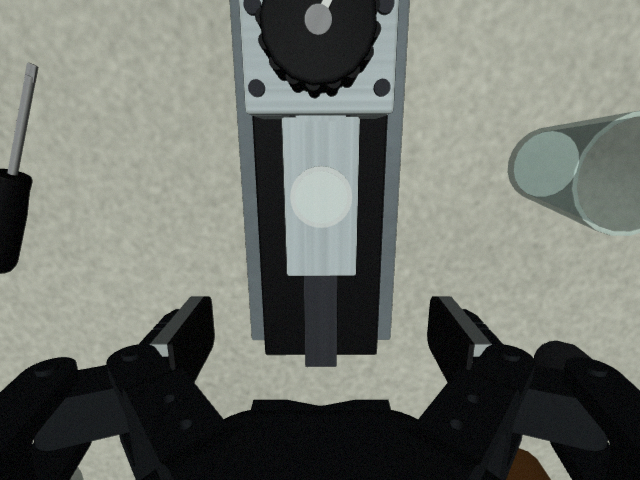

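Run:
```python
from h import *
import pickle;c=pickle.load(open("w6.pkl","rb"))
n=np.array([sd[1],-sd[0]])
def st(uv,z): 
    p=ray("wrist",[uv],z,c)[0,:2]-KN; return (p@sd).round(4),(p@n).round(4)
print("tail",st((287.5,275.5),.059),st((355.5,275.5),.059));print("railend",st((305,366.5),.045),st((336.5,366.5),.045))
print("should",st((283,117),.059),st((359,117),.059)); print("bridge edge top",st((246,112),.087),st((392,112),.087)); print("knob",st((318,19),.131))
print("foot end",st((251,340),.008),st((391,340),.008))
```

```text
tail (np.float64(-0.1292), np.float64(-0.0211)) (np.float64(-0.1294), np.float64(0.0238))
railend (np.float64(-0.209), np.float64(-0.0114)) (np.float64(-0.2091), np.float64(0.0126))
should (np.float64(-0.0302), np.float64(-0.0209)) (np.float64(-0.0303), np.float64(0.0234))
bridge edge top (np.float64(-0.0291), np.float64(-0.0368)) (np.float64(-0.0293), np.float64(0.0372))
knob (np.float64(0.0002), np.float64(0.0002))
foot end (np.float64(-0.2089), np.float64(-0.0593)) (np.float64(-0.2092), np.float64(0.061))
```

The carrier is home: origin is at stage x ≈ -45 mm, y ≈ 1 mm, and square. Now the knob.

Run:
```python
from h import *
yaw=np.radians(135)+( .27*0)  # placeholder
arm.move_straight([*(KN-.06*sd),.20],feed=.2)
# yaw for j6=-1.9: j6 = 2.09 - yaw (mod 2pi)
y=2.09+1.9
q=planner.ik([*KN,.18],quat(y));print(np.round(q,3))
arm.movej(q)
print(arm.move_straight([*KN,.098],feed=.1,max_force=15),read_tool_pos())
t0=np.array(read_wrist_torque())
eoat.gripper_close(force=60);arm.dwell(.1)
print(read_width(),read_q(),read_wrist_force(),t0,read_wrist_torque(),read_time())
q=np.array(read_q())
for i in range(8):
    q[5]+=.1;arm.movej(q);print(round(q[5],2),round(read_q()[5],3),np.round(read_wrist_torque(),3),round(read_time(),2))
```

```text
[ 0.516  0.477  0.06   1.154  0.    -1.903]
False [0.55503809 0.31511391 0.09871226]
0.04291061590395893 [ 5.16264348e-01  5.26540425e-01 -7.50845864e-02  9.68316905e-01
 -1.46438636e-04 -1.90288290e+00] [-0.87278223 -1.13112659  5.22582021] [-0.03488844  0.03343695 -0.01173922] [-0.22905124  0.3004508  -0.00372352] 22.875
-1.8 -1.805 [-0.093  0.138 -0.147] 23.12
-1.7 -1.706 [-0.118  0.234 -0.072] 23.38
-1.6 -1.607 [-0.194  0.361 -0.146] 23.62
-1.5 -1.507 [-0.327  0.416 -0.189] 23.88
-1.4 -1.407 [-0.421  0.552 -0.12 ] 24.12
-1.3 -1.308 [-0.44   0.651 -0.041] 24.38
-1.2 -1.207 [-0.512  0.625 -0.127] 24.62
-1.1 -1.107 [-0.495  0.649 -0.183] 24.88
```

Run:
```python
from h import *
w=eyes.grab_frame("wrist");s=eyes.grab_frame("side")
cv2.imwrite("pics/w7.png",w);cv2.imwrite("pics/s7.png",cv2.resize(s[310:400,190:280],None,fx=6,fy=6,interpolation=cv2.INTER_CUBIC))
print(read_wrist_force(),np.array([read_wrist_torque() for _ in range(6)])[:,2],read_width(),read_tool_pos(),read_time())
```

```text
[-3.56646063 -1.9288127   5.18603166] [-0.14443486 -0.14443486 -0.14443486 -0.14443486 -0.14443486 -0.14443486] 0.04257858628241717 [0.55422105 0.31453631 0.09885457] 24.975
```

View pics/w7.png

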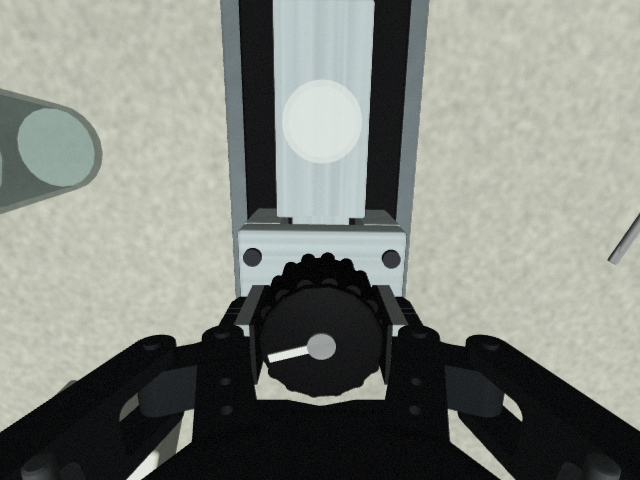

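View pics/s7.png

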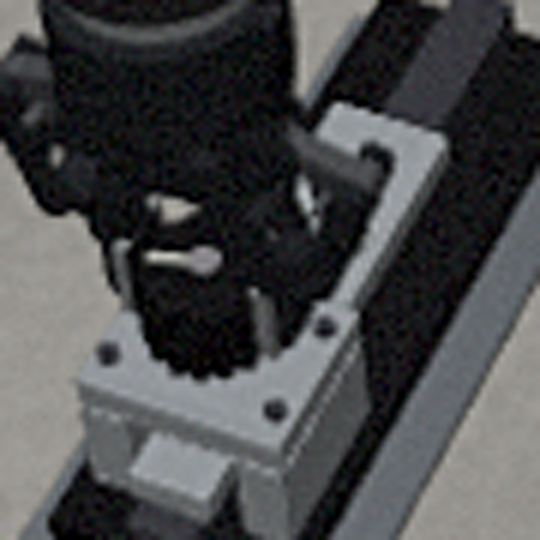

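The white line (268,358) to (320,346) turns with the grip, so nothing is slipping in the jaws. I continue in small steps and watch the torque.

```bash
cat > turn.py <<'E'
from h import *
import sys
end=float(sys.argv[1]);stp=float(sys.argv[2])
q=np.array(planner.ik([*KN,.0985],read_eef_rot())) if 0 else np.array(read_q())
log=[]
q[5]=read_q()[5]
while q[5]<end:
    q[5]+=stp;arm.movej(q)
    v=[]
    for _ in range(2): v.append(read_wrist_torque()[2]);arm.dwell(.02)
    log.append((round(q[5],2),round(float(np.mean(v)),3)))
print(log);print(read_width(),read_wrist_force(),read_wrist_torque(),read_time())
open("log.txt","a").write(repr(log)+"\n")
E
python3 turn.py -0.75 0.05
```

```text
[(np.float64(-1.06), -0.121), (np.float64(-1.01), -0.127), (np.float64(-0.96), -0.115), (np.float64(-0.91), -0.081), (np.float64(-0.86), -0.118), (np.float64(-0.81), -0.101), (np.float64(-0.76), -0.135), (np.float64(-0.71), -0.121)]
0.04264630382897524 [-2.87641148 -2.45146207  5.67650574] [-0.35645153  0.6915479  -0.14710713] 27.2417
```

```bash
python3 turn.py -0.4 0.05; python3 turn.py -0.1 0.05
```

```text
[(np.float64(-0.66), -0.109), (np.float64(-0.61), -0.091), (np.float64(-0.56), -0.056), (np.float64(-0.51), -0.032), (np.float64(-0.46), -0.005), (np.float64(-0.41), -0.007), (np.float64(-0.36), -0.017)]
0.04274335404236234 [-4.26828021 -1.0528967   6.47650461] [-0.33481154  0.78985313  0.03736656] 29.225
[(np.float64(-0.31), -0.002), (np.float64(-0.26), -0.01), (np.float64(-0.21), 0.026), (np.float64(-0.16), 0.017), (np.float64(-0.11), -0.025), (np.float64(-0.06), 0.01)]
0.04268704258886893 [-3.87041716 -1.06491494  5.2034987 ] [-0.33964133  0.80872327  0.01869457] 30.925
```

```bash
cat > turn2.py <<'E'
from h import *
import sys
end=float(sys.argv[1]);stp=float(sys.argv[2])
q=np.array(read_q());log=[]
while q[5]<end:
    q[5]+=stp;arm.movej(q)
    v=[];e=[]
    for _ in range(3): v.append(read_wrist_torque()[2]);e.append(read_joint_efforts()[5]);arm.dwell(.012)
    log.append((round(float(q[5]),3),round(float(np.mean(v)),3),round(float(np.mean(e)),3),round(float(q[5]-read_q()[5]),4)))
for l in log: print(l)
print(read_width(),read_wrist_force(),read_time())
E
python3 turn2.py 0.26 0.03
```

```text
(-0.031, 0.022, 0.042, 0.0012)
(-0.001, 0.006, 0.023, 0.0009)
(0.029, -0.01, 0.018, 0.0009)
(0.059, -0.014, 0.017, 0.0008)
(0.089, 0.007, 0.015, 0.0008)
(0.119, -0.013, 0.013, 0.0008)
(0.149, 0.004, 0.01, 0.0009)
(0.179, 0.025, 0.008, 0.0009)
(0.209, 0.037, 0.025, 0.0009)
(0.239, 0.025, 0.04, 0.0009)
(0.269, 0.066, 0.041, 0.001)
0.04276448888352012 [-4.55817852 -0.87114453  5.30518643] 33.95
```

Run:
```python
from h import *
w=eyes.grab_frame("wrist");cv2.imwrite("pics/w8.png",w)
s=eyes.grab_frame("side")
cv2.imwrite("pics/s8.png",cv2.resize(s[310:400,190:280],None,fx=6,fy=6,interpolation=cv2.INTER_CUBIC))
print(read_joint_efforts(),read_wrist_torque())
```

```text
[-8.23132284e-01 -5.04532349e+01  2.42439437e+01 -1.72536101e+00
 -2.95361532e-01  3.30219988e-02] [-0.28124832  0.80229606  0.03273519]
```

View pics/w8.png

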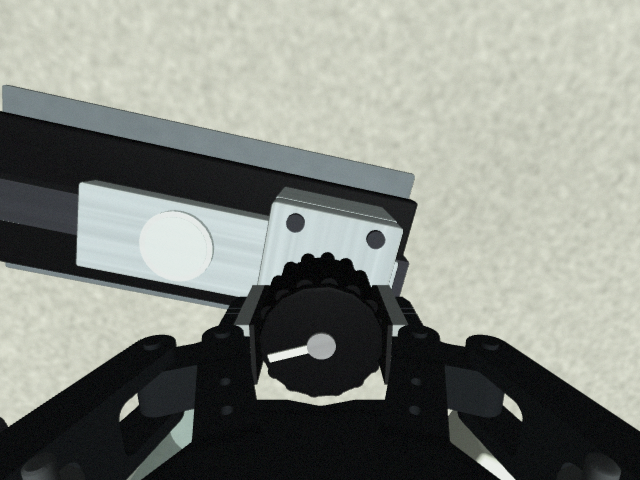

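View pics/s8.png

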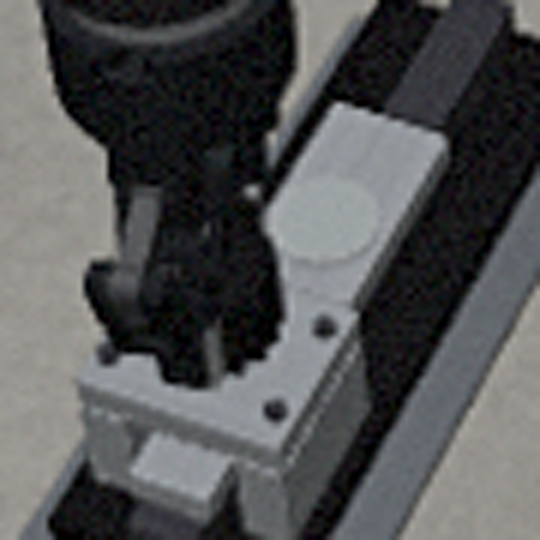

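Run:
```python
from h import *
q=np.array(read_q());q0=q[5]
for d in(.05,.1):
    q[5]=q0+d;arm.movej(q)
    for _ in range(6): print(round(q[5],3),round(read_wrist_torque()[2],3),round(read_joint_efforts()[5],3),round(q[5]-read_q()[5],4),np.round(read_dq()[5],4),round(read_time(),3));arm.dwell(.02)
```

```text
0.318 0.027 0.048 0.0016 0.0014 34.3
0.318 0.047 0.03 0.0015 0.0026 34.317
0.318 0.032 0.02 0.0015 0.0043 34.333
0.318 -0.005 0.017 0.0014 0.0035 34.35
0.318 0.068 0.018 0.0013 0.0054 34.367
0.318 0.059 0.021 0.0012 0.0026 34.383
0.368 -0.024 0.046 0.0015 0.0008 34.65
0.368 0.051 0.026 0.0015 0.0019 34.667
0.368 0.003 0.016 0.0015 0.0038 34.683
0.368 -0.001 0.012 0.0014 0.0061 34.7
0.368 0.044 0.012 0.0013 0.0043 34.717
0.368 0.051 0.014 0.0012 0.0063 34.733
```

The line keeps the same position in the jaws, so the knob has turned fully with the grip: 2.27 rad in total. The torque shifted by about +0.1 N m at about 1.35 rad. That puts the slip at about 0.9 rad, and the documented start range gives 0.47 to 1.37, all inside the window. I stop, release and check.

Run:
```python
from h import *
eoat.let_go();arm.dwell(.2)
t=read_tool_pos()
print(arm.move_straight([*t[:2],.20],feed=.12,max_force=20))
arm.move_pose([*(KN-.12*sd),.20],quat(SA-np.pi/2))
c=eyes.calibration("wrist");cv2.imwrite("pics/w9.png",eyes.grab_frame("wrist"))
import pickle;pickle.dump(c,open("w9.pkl","wb"))
cv2.imwrite("pics/t9.png",eyes.grab_frame("top"))
print(read_time(),read_wrist_force())
```

```text
False
37.8833 [ 0.54564847  0.45267138 -0.29537005]
```

View pics/w9.png

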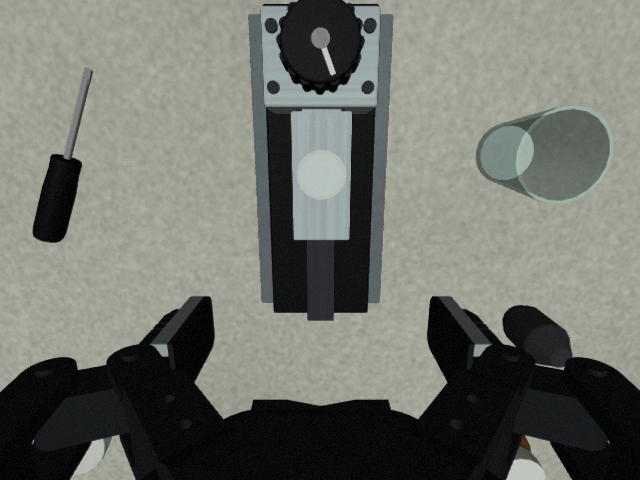

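View pics/t9.png

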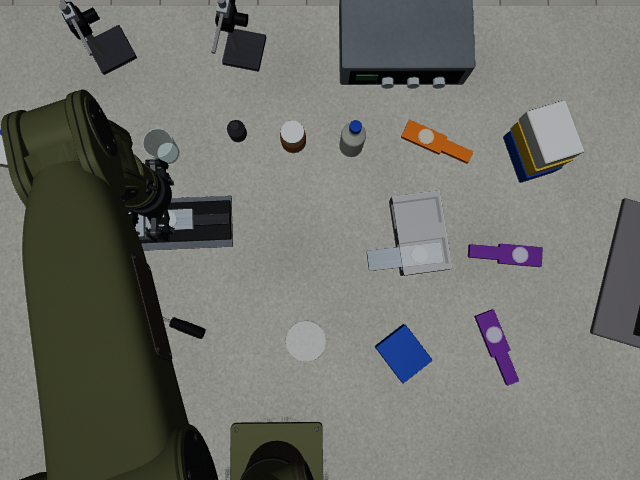

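Run:
```python
from h import *
import pickle;c=pickle.load(open("w9.pkl","rb"))
n=np.array([sd[1],-sd[0]])
def st(uv,z):
    p=ray("wrist",[uv],z,c)[0,:2]-KN; return (p@sd).round(4),(p@n).round(4)
print(st((293.5,239.8),.059),st((350,239.8),.059),"railend",st((307,320.5),.045),st((334,320.5),.045),"shoulder",st((291,111),.059),st((352,111),.059))
workorder.close_job();print(read_time())
```

```text
(np.float64(-0.1295), np.float64(-0.0213)) (np.float64(-0.1294), np.float64(0.0248)) railend (np.float64(-0.2094), np.float64(-0.0115)) (np.float64(-0.2094), np.float64(0.0132)) shoulder (np.float64(-0.0304), np.float64(-0.0213)) (np.float64(-0.0303), np.float64(0.024))
the job is handed in; nothing more can be done
the job is handed in; nothing more can be done
```

The carrier is home under the bridge and the knob has been turned down. I handed the job in at about 38 s of the allowed 72 s. That the clamp is tight is inferred, because I could not measure the pad force or the ratchet clicks.

**What I did**
- I drew the narrow-tongue carrier out of its bay and laid it on the rail.
- I took it again at the wide end and slid it in until the shoulders stopped against the bridge.
- I turned the knob 2.27 rad clockwise in one grip, released it and backed clear.

**Last checks**
- **Carrier:** its origin measured about 45 mm before the knob axis and 1 to 2 mm off the middle, visually square and flat.
- **Knob:** the white line turned about 130°, which matches the grip, so the jaws did not slip on it. It stayed put after release.
- **Other objects:** the top view shows the plain plate, jar, bottle, beaker and objective where they started.

**What is uncertain:** the wrist torque was noisy, with an odd sign and offset, and showed no clear clicks.
- It shifted by about 0.1 N m at about 1.35 rad of turn, which I took as the pad biting. That would make the slip about 0.9 rad, or two to three clicks.
- Without that reading, the stated starting range of the screw still puts the slip between about 0.47 and 1.37 rad, inside the allowed 0.3 to 1.6 rad.

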